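# Set the follower weight on the lid pile in the seamer's lid magazine

## Robot

A 6-joint arm with a two-finger parallel gripper is mounted at the origin on a cart in front of the work surface, level with it; the furniture and walls round the work are solid. World frame = base frame: x ahead of the robot, y to its left, z up, the work surface at z = 0. Lengths are in m, angles in rad, forces in N, time in s.
With the tool pointing down it reaches from about 0.275 to 0.975 m from the base axis. Payload 8.4 kg.
Tool frame: the origin (TCP) lies on the centre line of the jaws, within the pads' length; the fingertips stand tcp_to_tips ahead of it and the grasp point (between the pads) lies 5 mm behind it (tcp_to_tips is the distance from the TCP to the fingertips, in m); x points along the fingers, z is the direction in which the jaws open and shut, and the axes are right-handed (so a half turn about x gives the same grasp; the last joint's range is limited). The gripper opens to 92 mm and grips with 3 to 60 N. Pads are 20 mm wide; open, the fingers measure 128 mm over their backs; the gripper's body (75 mm by 189 mm) begins 69 mm behind the grasp point.
Start: joints at [-1.334, 0.353, 1.633, -0, 1.155, -0.002], TCP at [0.148, -0.607, 0.229] pointing down, gripper open.
Joint ranges: [-2.63, 2.63], [-0.92, 2.1], [0.06, 2.66], [-1.3, 4.44], [0, 2.69], [-3.02, 3.02]. Speed limits (rad/s): [2.22, 2.22, 2.79, 3.14, 3.14, 3.14].

## Interface

Orientations are given as a unit quaternion [w, x, y, z].
In Python, from rig import get_state, grab_frame, camera_params, hand_in, tcp_to_tips gives the robot as it stands. The module is installed in compiled form; this text tells all that it offers.
- The arm moves only by the tool apply_moves, never from a script. Its arguments are lists of equal length, an entry for each row: "rot": the turn, a rotation vector about the tool's x, y, z in units of 5 degrees (1.0 is 5 degrees), a list of three; "offset": the shift along the tool's x, y, z in units of 40 mm (1.0 is 40 mm), a list of three; "fingers": the finger opening in mm, from 0 to 91.9. In form: {"rot": [[ax, ay, az], ...], "offset": [[dx, dy, dz], ...], "fingers": [fingers, ...]}. A call has 1 to 12 rows; each row is the pose to reach, as a shift and turn from the pose commanded when the call began, along the tool's axes at that moment; what a row does not reach only later rows make up. A row lasts 1/10 s, in which the tool goes at most 50 mm and 8.59 degrees, less where a joint would pass 70% of its speed; a pose out of reach is approached as far as the arm can. A call with a gripper value outside its range is refused whole. The fingers move at their own pace and stop on an object; the grip force is fixed at half the most. Time passes only in rows, so rows that repeat a pose let the fingers close. It gives the time, the measured TCP pose, the force and the opening at its end, in the units of the state.
- get_state(): the state, without advancing time (a new reading comes with each control period).
- grab_frame(name): name is "scene" or "top"; returns the picture (400x640x3 uint8, red, green, blue); there is no depth.
- camera_params(name): a dict with "fx", "fy", "cx", "cy" (pixels), "k1" (the pictures are not rectified: a ray, as slopes to the right and down, at radius r is drawn at 1 + k1 r^2 times it, then the intrinsics apply), "pose" (4x4, takes a point from camera to world coordinates). Camera axes: x right, y down, z forward; pixel columns grow to the right and rows downward; lengths in m; the calibration is good to about 2 mm. A picture is of the moment at which its call begins. camera_params takes no time and is no camera call.
- hand_in(): hands the job in, once; it reports no verdict.
The state is a dict: "clock": time; "joint_positions": joint angles; "dq": joint speeds; "joint_efforts": joint torques, N m; "eef_pos": TCP position; "tcp_rot": TCP orientation; "contact_force": force on the tool from outside, world axes, zero at the start; "moment": the same for the moment, N m; "grip_width": finger opening in m.
Only numpy, scipy, OpenCV 4.12 (cv2) and the standard library are available. Lean on these libraries where they do the work, as an engineer would, in place of code of your own. Each camera call takes 0.05 s, during which the arm holds its last target.

## Task

Take the follower weight (the round steel disc with the upright black handle) and put it on top of the pile of can lids that stands in the tubular lid magazine, upright and centred on the pile. How full the magazine is differs every time: lower the weight gently until you feel it touch the top lid, only then let go, and never drop it or ram it down. Do not disturb the other stack of lids, which stands free on the table.

Things in the scene. Friction and masses are not known exactly. Their poses are not given: they have to be found in the camera images.
- follower_handle (a point): follower weight, loose, about 0.28 to 0.46 kg, 72 mm tall: a flat steel disc 66 mm across and 12 mm thick with an upright black round handle on its centre, 24 mm across between heights 16 and 61 mm, with a slightly wider cap (30 mm) above that up to 72 mm. It stands upright on the table. This point lies on its axis in the middle of the handle, 40 mm above the underside of the disc; z points up along the handle. Grip the handle here from above.
- magazine_rim (a point): lid magazine, fixed to the table: an upright steel tube 87 mm across on a round flange 110 mm across. This point is the centre of the tube's upper rim, 80 mm above the table; z is the tube's axis. A pile of nested can lids, 74 mm across, stands on that axis in the tube and rises above its rim. The height of the pile's flat top is not given: it lies somewhere between 30 and 80 mm above this point, and it carries the weight without yielding noticeably.
- magazine: the same magazine together with its pile of lids; origin on the tube's axis at table height, z up
- lid_stack: the other stack of lids, to be left alone: no tube round it, 74 mm across and 86 mm tall, standing free and loose on the table; origin at the centre of its underside
Not all that is in view belongs to the job. There is more than one size of the magazine; the job needs the larger.

How it is judged:
By the outcome, as a careful person would: the job done as asked, in the order asked, and still so for the second after the job is handed in, with the robot touching nothing.
It also fails if it takes over 37 s, if anything falls off the work surface, if the arm or the gripper's body presses on something with over 40 N, if the wrist force passes 120 N, or if a joint passes its speed limit or range.

## Working session

There is one attempt and no reset: what is moved stays moved. The work goes in short steps, Python scripts to look and compute and a tool call to move; the robot and the scene stay as the last step left them, time stands still between calls to the robot, and variables do not carry over. Pictures are saved under pics/ and viewed, and the job is handed in when it is done.

Besides the shell and the picture viewer there is one more tool, called after "Request:" as name(argument=value, ...) on one line, values as JSON. apply_moves: Moves the arm, as the interface text tells. Its arguments: {"type":"object","properties":{"rot":{"type":"array","items":{"type":"array","items":{"type":"number"}}},"offset":{"type":"array","items":{"type":"array","items":{"type":"number"}}},"fingers":{"type":"array","items":{"type":"number"}}},"required":["rot","offset","fingers"]}

```bash
mkdir -p pics; python3 - <<'E'
from rig import *
import cv2,numpy as np
print(get_state(), tcp_to_tips)
np.set_printoptions(precision=4,suppress=True)
for n in ("scene","top"):
    print(n,camera_params(n))
    cv2.imwrite(f"pics/{n}0.png",grab_frame(n)[:,:,::-1])
E
```

```text
{'clock': 0.0, 'joint_positions': array([-1.33439211e+00,  3.53604095e-01,  1.63414016e+00, -1.31173999e-05,
        1.15519307e+00, -2.38139948e-03]), 'dq': array([ 0.00081688, -0.00061597,  0.00088155,  0.00183376, -0.00051813,
       -0.00038741]), 'joint_efforts': array([-8.96388883e-04, -5.93854094e+01, -3.34216690e+01,  6.97531924e-02,
        2.37074448e-02, -1.07856840e-04]), 'eef_pos': array([ 0.14772205, -0.60679948,  0.22788862]), 'tcp_rot': array([ 0.55562054,  0.43717561,  0.55637203, -0.43659302]), 'contact_force': array([-0.16266978,  0.15503867, -0.48409402]), 'moment': array([-0.02579703,  0.02596076, -0.01548537]), 'grip_width': 0.09174282630868277} 0.014
scene {'fx': 432.39940121201886, 'fy': 432.39940121201886, 'cx': 330.07900137083595, 'cy': 199.1115775270241, 'k1': -0.10721100420204924, 'pose': array([[-0.7457, -0.4596,  0.4823,  0.1807],
       [-0.6662,  0.5082, -0.5458,  0.5682],
       [ 0.0058, -0.7284, -0.6852,  0.6391],
       [ 0.    ,  0.    ,  0.    ,  1.    ]])}
top {'fx': 434.11146790542585, 'fy': 434.11146790542585, 'cx': 324.97662172143214, 'cy': 196.67801533593808, 'k1': -0.1227268928008956, 'pose': array([[-0.0215, -0.9969,  0.0754,  0.5131],
       [-0.9997,  0.0209, -0.0081,  0.1145],
       [ 0.0065, -0.0755, -0.9971,  0.9148],
       [ 0.    ,  0.    ,  0.    ,  1.    ]])}
```

View pics/scene0.png

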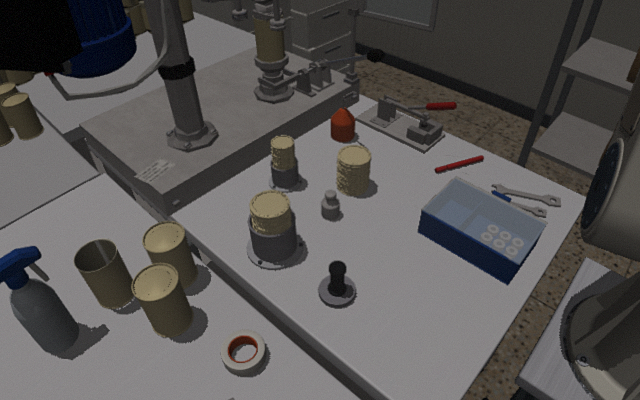

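View pics/top0.png

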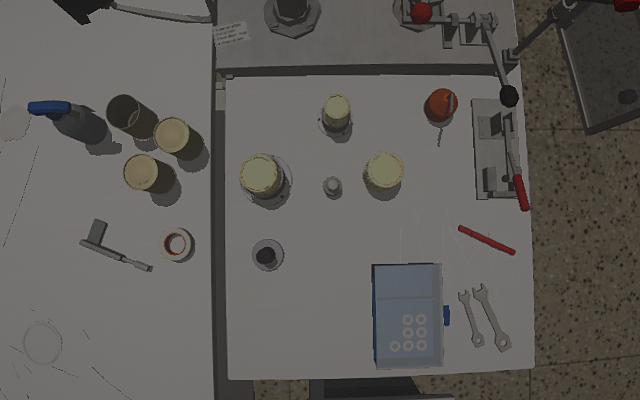

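The larger magazine is at scene (272,225) and top (262,176), and the follower at scene (338,285) and top (267,254). The free lid stack is at top (384,171). A smaller magazine (a distractor) is at top (336,113), and there is a small grey weight at top (332,186). I'll enlarge these.

```bash
python3 - <<'E'
import cv2
s=cv2.imread("pics/scene0.png");t=cv2.imread("pics/top0.png")
import numpy as np
def crop(im,x,y,w,h,k,name):
    c=cv2.resize(im[y:y+h,x:x+w],None,fx=k,fy=k,interpolation=cv2.INTER_CUBIC)
    c=np.clip(c.astype(float)*1.5,0,255).astype(np.uint8)
    for i in range(0,w,10):
        cv2.line(c,(i*k,0),(i*k,6 if i%50 else 14),(0,0,255),1)
        if i%20==0: cv2.putText(c,str(x+i),(i*k,20),0,.35,(0,0,255),1)
    for i in range(0,h,10):
        cv2.line(c,(0,i*k),(6,i*k),(0,0,255),1)
        if i%20==0: cv2.putText(c,str(y+i),(8,i*k+4),0,.35,(0,0,255),1)
    cv2.imwrite(name,c)
crop(s,235,180,130,130,4,"pics/sc.png")
crop(t,225,140,100,140,4,"pics/tc.png")
E
```

```text
(no output)
```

View pics/sc.png

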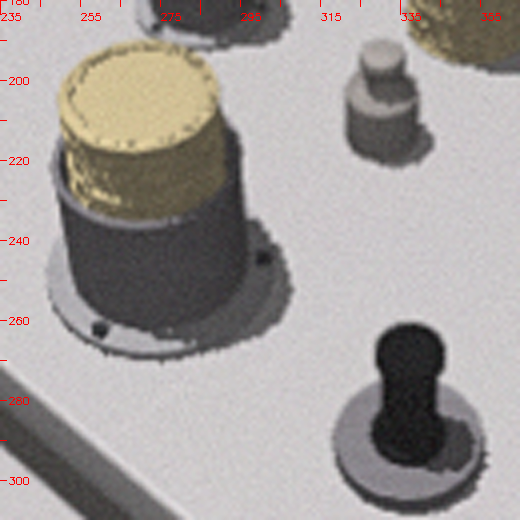

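View pics/tc.png

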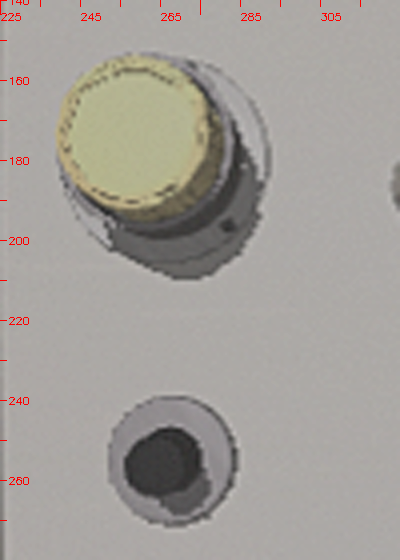

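```bash
cat > h.py <<'E'
import numpy as np,cv2
from rig import *
P={n:camera_params(n) for n in("scene","top")}
def proj(n,X):
    p=P[n];T=np.linalg.inv(p["pose"]);X=np.atleast_2d(X)
    c=X@T[:3,:3].T+T[:3,3];u=c[:,:2]/c[:,2:];r2=(u**2).sum(1,keepdims=True)
    return u*(1+p["k1"]*r2)*[p["fx"],p["fy"]]+[p["cx"],p["cy"]]
def ray(n,uv):
    p=P[n];d=(np.array(uv)-[p["cx"],p["cy"]])/[p["fx"],p["fy"]];u=d.copy()
    for _ in range(20):u=d/(1+p["k1"]*(u@u))
    return p["pose"][:3,3],p["pose"][:3,:3]@np.r_[u,1]
def atz(n,uv,z):
    o,d=ray(n,uv);return o+d*(z-o[2])/d[2]
def tri(a,b):
    o1,d1=ray("scene",a);o2,d2=ray("top",b)
    s=np.linalg.lstsq(np.c_[d1,-d2],o2-o1,rcond=None)[0]
    p,q=o1+d1*s[0],o2+d2*s[1];return (p+q)/2,np.linalg.norm(p-q)
def circ(x,y,z,r):
    a=np.linspace(0,2*np.pi,73);return np.c_[x+r*np.cos(a),y+r*np.sin(a),0*a+z]
def overlay(n,im,circles,box,k,name):
    x,y,w,h=box
    c=cv2.resize(im[y:y+h,x:x+w],None,fx=k,fy=k,interpolation=cv2.INTER_CUBIC)
    c=np.clip(c.astype(float)*1.5,0,255).astype(np.uint8)
    for C,col in circles:
        q=((proj(n,circ(*C))-[x,y]+.5)*k).round().astype(int)
        cv2.polylines(c,[q.reshape(-1,1,2)],True,col,1)
    cv2.imwrite(name,c)
E
cat > ov.py <<'E'
import sys
from h import *
fx,fy,mx,my,pz=map(float,sys.argv[1:6])
R=(0,0,255);G=(0,255,0);B=(255,80,0)
cs=[((fx,fy,.012,.033),R),((fx,fy,0,.033),G),((fx,fy,.072,.015),B),((fx,fy,.061,.015),B),
((mx,my,0,.055),G),((mx,my,.08,.0435),R),((mx,my,pz,.037),B)]
s=cv2.imread("pics/scene0.png");t=cv2.imread("pics/top0.png")
overlay("scene",s,cs,(235,180,130,140),4,"pics/so.png")
overlay("top",t,cs,(225,140,100,140),4,"pics/to.png")
a=cv2.imread("pics/so.png");b=cv2.imread("pics/to.png")
cv2.imwrite(sys.argv[6],np.hstack([a[:,:400],b]) if 0 else cv2.resize(np.hstack([a,b]),None,fx=.86,fy=.86))
E
python3 - <<'E'
from h import *
print(tri((269.5,203.9),(258.5,172.6)))
print(atz("scene",(337,289.5),.012),atz("top",(267.9,255),.012))
E
```

```text
(array([0.62099139, 0.23061005, 0.11424691]), np.float64(0.0005116627633687164))
[0.46042597 0.23165662 0.012     ] [0.46270302 0.22802785 0.012     ]
```

```bash
python3 ov.py .4615 .2295 .621 .2306 .115 pics/o1.png
```

```text
(no output)
```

View pics/o1.png

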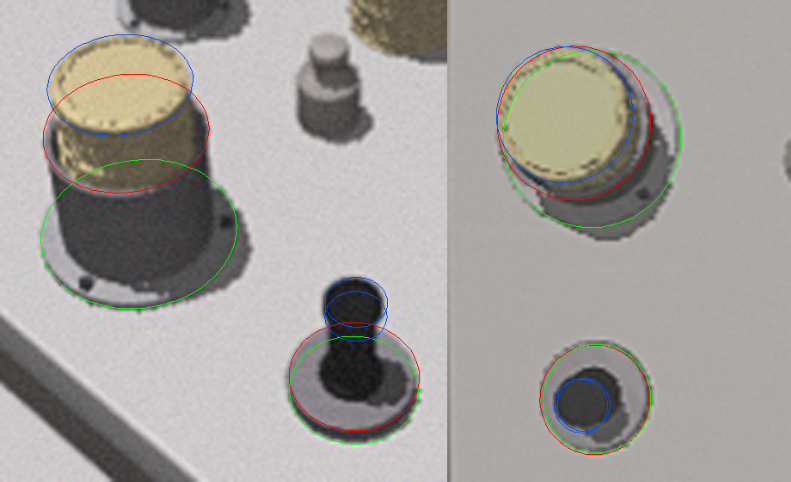

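```bash
cat > g.py <<'E'
import sys
from h import *
from scipy.spatial.transform import Rotation as Ro
np.set_printoptions(precision=4,suppress=True)
def rep(target=None,axz=None):
    s=get_state();q=s["tcp_rot"];R=Ro.from_quat(np.r_[q[1:],q[0]])
    print("t",s["clock"],"p",s["eef_pos"],"F",s["contact_force"],"w",s["grip_width"]);print("axes cols\n",R.as_matrix())
    if target is not None: print("offset units",R.inv().apply(np.array(target)-s["eef_pos"])/.04)
    if axz is not None:
        z=np.array(axz,float);x=np.array([0,0,-1.]);y=np.cross(z,x)
        Rt=Ro.from_matrix(np.c_[x,y,z]);print("rot units",(R.inv()*Rt).as_rotvec()/np.deg2rad(5))
E
python3 - <<'E'
from g import *
for z in ([0,1,0],[0,-1,0],[.447,-.894,0]): rep([.461,.2295,.15],z)
print(atz("scene",(355,160),.086),atz("top",(384,170),.086))
E
```

```text
t 0.1 p [ 0.1477 -0.6068  0.2279] F [-0.0373  0.9533 -0.3116] w 0.09189624749716342
axes cols
 [[-0.0003  0.9716  0.2365]
 [ 0.0012  0.2365 -0.9716]
 [-1.      0.     -0.0013]]
offset units [  1.9716  12.555  -18.4607]
rot units [-33.2639  -0.0024  -0.0209]
t 0.1 p [ 0.1477 -0.6068  0.2279] F [-0.0373  0.9533 -0.3116] w 0.09189624749716342
axes cols
 [[-0.0003  0.9716  0.2365]
 [ 0.0012  0.2365 -0.9716]
 [-1.      0.     -0.0013]]
offset units [  1.9716  12.555  -18.4607]
rot units [ 2.7361 -0.0143  0.0016]
t 0.1 p [ 0.1477 -0.6068  0.2279] F [-0.0373  0.9533 -0.3116] w 0.09189624749716342
axes cols
 [[-0.0003  0.9716  0.2365]
 [ 0.0012  0.2365 -0.9716]
 [-1.      0.     -0.0013]]
offset units [  1.9716  12.555  -18.4607]
rot units [-2.5769 -0.0143 -0.0017]
[0.6105 0.0049 0.086 ] [ 0.625  -0.0072  0.086 ]
```

Request:
apply_moves(rot=[[0,0,0],[0,0,0],[0.5,0,0],[1,0,0],[1.5,0,0],[2,0,0],[2.5,0,0],[2.74,0,0],[2.74,0,0],[2.74,0,0],[2.74,0,0],[2.74,0,0]], offset=[[0,0.3,-0.45],[0,0.8,-1.2],[0,1.4,-2.1],[0,2.1,-3.1],[0,2.8,-4.1],[0,3.5,-5.1],[0,4.2,-6.1],[0,4.9,-7.1],[0,5.6,-8.2],[0,6.3,-9.3],[0,6.9,-10.2],[0,7.5,-11]], fingers=[91,91,91,91,91,91,91,91,91,91,91,91])

```text
clock: 1.3
eef_pos: [0.3351, -0.1066, 0.2287]
tcp_rot: [0.5, 0.5, 0.5, -0.5]
contact_force: [0.3, 0.3, 0.4]
grip_width: 0.0909
```

```bash
python3 - <<'E'
from g import *
rep([.461,.2295,.13],[0,-1,0]);print(get_state()["joint_positions"])
E
```

```text
t 1.3 p [ 0.3351 -0.1066  0.2287] F [0.2707 0.3391 0.3912] w 0.0908715080582816
axes cols
 [[ 0.0004  1.     -0.    ]
 [ 0.0001 -0.     -1.    ]
 [-1.      0.0004 -0.0001]]
offset units [ 2.4681  3.1455 -8.4014]
rot units [-0.0001 -0.001  -0.0041]
[-0.3123 -0.0993  2.1626  0.0002  1.078   1.2584]
```

Request:
apply_moves(rot=[[0,0,0],[0,0,0],[0,0,0],[0,0,0],[0,0,0],[0,0,0],[0,0,0],[0,0,0],[0,0,0],[0,0,0],[0,0,0],[0,0,0]], offset=[[0,0.4,-1.1],[0,0.8,-2.2],[0,1.2,-3.3],[0,1.6,-4.4],[0,2.0,-5.5],[0,2.4,-6.5],[0,2.8,-7.3],[0.2,3.0,-8.0],[0.8,3.15,-8.4],[1.5,3.15,-8.4],[2.1,3.15,-8.4],[2.4,3.15,-8.4]], fingers=[91,91,91,91,91,91,91,91,91,91,91,91])

```text
clock: 2.5
eef_pos: [0.46, 0.2267, 0.1304]
tcp_rot: [-0.5, -0.499, -0.5, 0.501]
contact_force: [-0.3, -0.1, 0.4]
grip_width: 0.0906
```

```bash
python3 - <<'E'
from g import *
rep([.4615,.2295,.035],[0,-1,0])
for n in("scene","top"):cv2.imwrite(f"pics/{n}1.png",grab_frame(n)[:,:,::-1])
a=cv2.imread("pics/scene1.png");b=cv2.imread("pics/top1.png")
cv2.imwrite("pics/p1.png",np.hstack([cv2.resize(a[150:350,220:420],(400,400)),cv2.resize(b[130:330,160:360],(400,400))]))
E
```

```text
t 2.5 p [0.46   0.2267 0.1304] F [-0.2592 -0.1138  0.4141] w 0.09064315864560885
axes cols
 [[-0.003   1.      0.0001]
 [-0.0015  0.0001 -1.    ]
 [-1.     -0.003   0.0015]]
offset units [ 2.3846  0.0444 -0.0726]
rot units [0.0007 0.0169 0.0345]
```

View pics/p1.png

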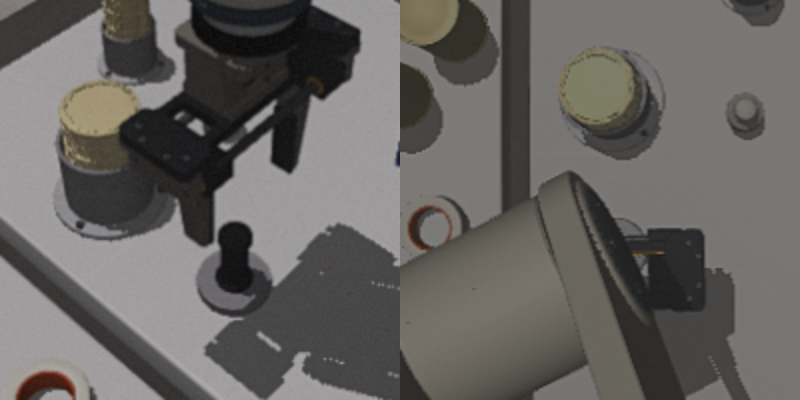

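Request:
apply_moves(rot=[[0,0,0],[0,0,0],[0,0,0],[0,0,0],[0,0,0],[0,0,0],[0,0,0],[0,0,0]], offset=[[0.3,0,0],[0.7,0,0],[1.1,0,0],[1.5,0,0],[1.9,0,0],[2.2,0,0],[2.4,0,0],[2.4,0,0]], fingers=[91,91,91,91,91,91,91,91])

```text
clock: 3.4
eef_pos: [0.4611, 0.227, 0.036]
tcp_rot: [-0.5, -0.5, -0.5, 0.5]
contact_force: [-0.2, 0.4, 0.3]
grip_width: 0.0912
```

```bash
python3 - <<'E'
from g import *
rep([.4615,.2295,.035],[0,-1,0])
for n in("scene",):cv2.imwrite(f"pics/{n}2.png",grab_frame(n)[:,:,::-1])
a=cv2.imread("pics/scene2.png")
cv2.imwrite("pics/p2.png",cv2.resize(a[200:320,260:410],None,fx=4,fy=4))
E
```

```text
t 3.4 p [0.4611 0.227  0.036 ] F [-0.1996  0.4169  0.316 ] w 0.09120151407848176
axes cols
 [[-0.0009  1.     -0.0004]
 [-0.0004 -0.0005 -1.    ]
 [-1.     -0.0009  0.0004]]
offset units [ 0.0245  0.0102 -0.0632]
rot units [-0.0052  0.0047  0.01  ]
```

View pics/p2.png

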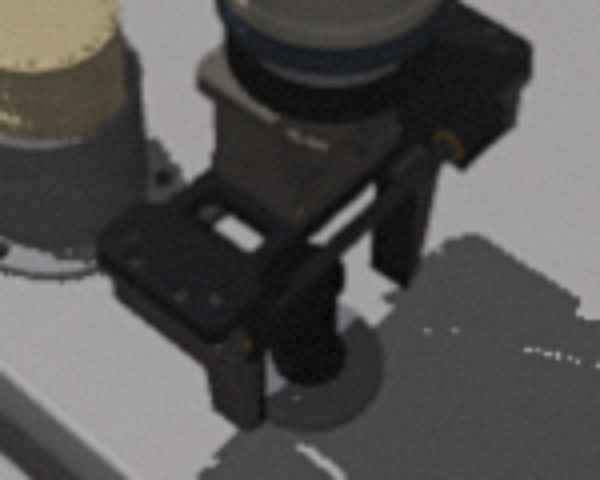

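The handle stands between the fingers (crop about (310,330)), a few millimetres nearer the left one. I'll shift 2.4 mm and close.

Request:
apply_moves(rot=[[0,0,0],[0,0,0],[0,0,0],[0,0,0],[0,0,0],[0,0,0],[0,0,0],[0,0,0],[0,0,0],[0,0,0],[0,0,0],[0,0,0]], offset=[[0,0,-0.06],[0,0,-0.06],[0,0,-0.06],[0,0,-0.06],[0,0,-0.06],[0,0,-0.06],[0,0,-0.06],[0,0,-0.06],[0,0,-0.06],[0,0,-0.06],[0,0,-0.06],[0,0,-0.06]], fingers=[80,65,50,40,30,20,15,15,15,15,15,15])

```text
clock: 4.65
eef_pos: [0.4614, 0.2297, 0.0366]
tcp_rot: [0.5, 0.5, 0.5, -0.5]
contact_force: [-1.7, 2.1, -0.1]
grip_width: 0.028
```

Request:
apply_moves(rot=[[0,0,0],[0,0,0],[0,0,0],[0,0,0]], offset=[[0,0,0],[0,0,0],[0,0,0],[0,0,0]], fingers=[15,15,15,15])

```text
clock: 5.05
eef_pos: [0.4614, 0.2296, 0.0366]
tcp_rot: [0.5, 0.5, 0.5, -0.5]
contact_force: [0.9, 1.8, 0.1]
grip_width: 0.0278
```

```bash
python3 - <<'E'
from g import *
rep()
a=grab_frame("scene")[:,:,::-1];rep()
cv2.imwrite("pics/p3.png",cv2.resize(np.clip(a[200:320,260:410]*1.8,0,255).astype(np.uint8),None,fx=5,fy=5,interpolation=cv2.INTER_CUBIC))
E
```

```text
t 5.05 p [0.4614 0.2296 0.0366] F [0.9489 1.7606 0.1468] w 0.027839142006292044
axes cols
 [[ 0.0001  1.     -0.0004]
 [ 0.0001 -0.0004 -1.    ]
 [-1.      0.0001 -0.0001]]
t 5.1 p [0.4614 0.2296 0.0366] F [-0.594   2.9911  0.8558] w 0.028259759158508136
axes cols
 [[ 0.0001  1.     -0.0003]
 [ 0.0001 -0.0003 -1.    ]
 [-1.      0.0001 -0.0001]]
```

View pics/p3.png

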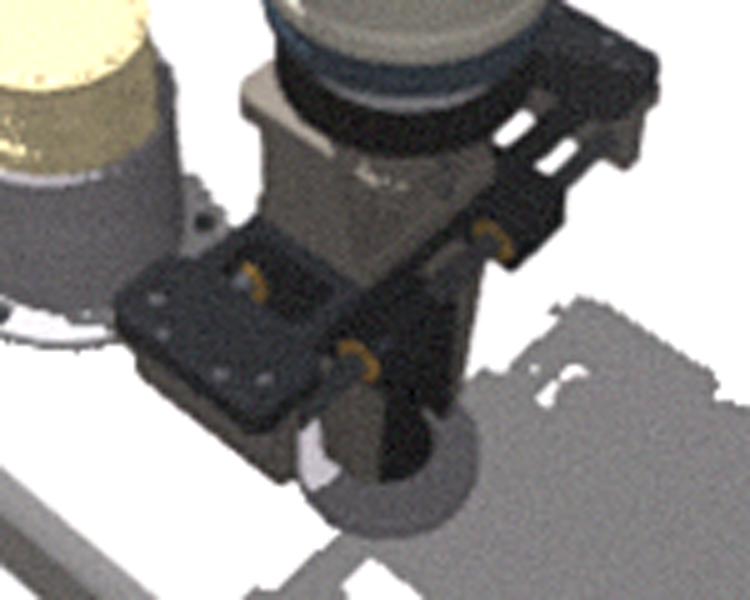

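The opening reads about 28 mm where the handle should give 24, so the pads' upper edge may be catching the wider cap. I'll open slightly, go about 4 mm lower and grip again.

Request:
apply_moves(rot=[[0,0,0],[0,0,0],[0,0,0],[0,0,0],[0,0,0],[0,0,0],[0,0,0],[0,0,0],[0,0,0],[0,0,0],[0,0,0],[0,0,0]], offset=[[0,0,0],[0,0,0],[0,0,0],[0.1,0,0],[0.1,0,0],[0.1,0,0],[0.1,0,0],[0.1,0,0],[0.1,0,0],[0.1,0,0],[0.1,0,0],[0.1,0,0]], fingers=[45,45,45,45,40,35,30,26,22,18,15,15])

```text
clock: 6.3
eef_pos: [0.4614, 0.2297, 0.0326]
tcp_rot: [0.5, 0.5, 0.5, -0.5]
contact_force: [-0.5, 2.3, -0.5]
grip_width: 0.0282
```

Request:
apply_moves(rot=[[0,0,0],[0,0,0],[0,0,0],[0,0,0],[0,0,0]], offset=[[0,0,0],[0,0,0],[0,0,0],[0,0,0],[0,0,0]], fingers=[15,15,15,15,15])

```text
clock: 6.8
eef_pos: [0.4614, 0.2296, 0.0326]
tcp_rot: [0.5, 0.5, 0.5, -0.5]
contact_force: [-0.2, 3.4, 1.2]
grip_width: 0.0286
```

```bash
python3 - <<'E'
from g import *
rep()
a=grab_frame("scene")[:,:,::-1];rep()
cv2.imwrite("pics/p4.png",cv2.resize(np.clip(a[200:320,260:410]*1.8,0,255).astype(np.uint8),None,fx=5,fy=5,interpolation=cv2.INTER_CUBIC))
E
```

```text
t 6.8 p [0.4614 0.2296 0.0326] F [-0.1609  3.393   1.1714] w 0.028566714044641138
axes cols
 [[ 0.0001  1.     -0.0003]
 [ 0.0001 -0.0003 -1.    ]
 [-1.      0.0001 -0.0001]]
t 6.85 p [0.4614 0.2296 0.0326] F [-0.1274  2.1926  0.1381] w 0.027818713069178127
axes cols
 [[ 0.0001  1.     -0.0003]
 [ 0.0001 -0.0003 -1.    ]
 [-1.      0.0001 -0.0001]]
```

View pics/p4.png

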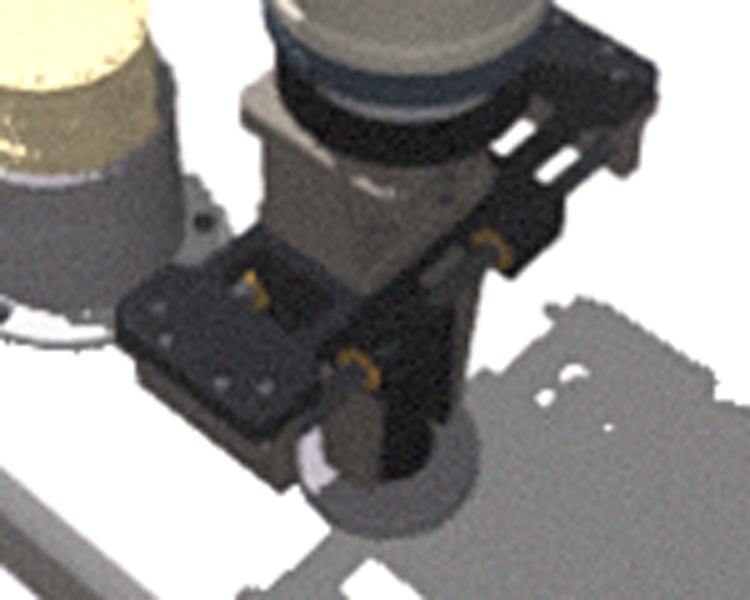

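Request:
apply_moves(rot=[[0,0,0],[0,0,0],[0,0,0],[0,0,0],[0,0,0],[0,0,0]], offset=[[-0.1,0,0],[-0.3,0,0],[-0.6,0,0],[-0.9,0,0],[-1.1,0,0],[-1.1,0,0]], fingers=[15,15,15,15,15,15])

```text
clock: 7.45
eef_pos: [0.4623, 0.23, 0.0783]
tcp_rot: [0.5, 0.501, 0.5, -0.499]
contact_force: [0.5, 0.4, -4.4]
grip_width: 0.028
```

```bash
python3 - <<'E'
from g import *
rep()
a=grab_frame("scene")[:,:,::-1];cv2.imwrite("pics/scene5.png",a);rep()
cv2.imwrite("pics/p5.png",cv2.resize(np.clip(a[190:310,260:410]*1.8,0,255).astype(np.uint8),None,fx=5,fy=5,interpolation=cv2.INTER_CUBIC))
E
```

```text
t 7.45 p [0.4623 0.23   0.0783] F [ 0.4681  0.3696 -4.388 ] w 0.028028993400218773
axes cols
 [[ 0.0025  1.     -0.0003]
 [ 0.0012 -0.0004 -1.    ]
 [-1.      0.0025 -0.0012]]
t 7.5 p [0.4619 0.2298 0.0775] F [ 0.0752  1.2337 -3.9103] w 0.028257444227471232
axes cols
 [[ 0.0016  1.     -0.0003]
 [ 0.0007 -0.0003 -1.    ]
 [-1.      0.0016 -0.0007]]
```

View pics/p5.png

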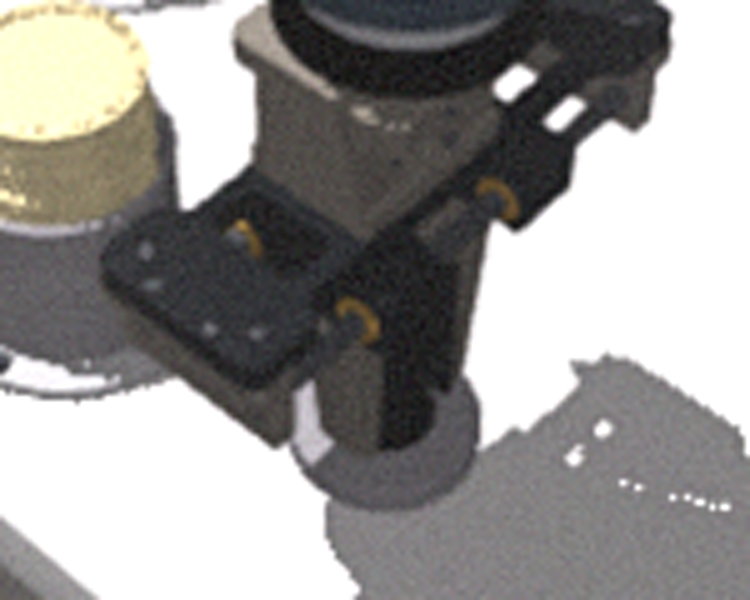

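Request:
apply_moves(rot=[[0,0,0],[0,0,0],[0,0,0],[0,0,0],[0,0,0],[0,0,0],[0,0,0],[0,0,0],[0,0,0],[0,0,0],[0,0,0],[0,0,0]], offset=[[-0.4,0,0],[-1.1,0,0],[-1.8,0,0],[-2.5,0,0],[-3.0,0,0],[-3.1,0.4,0],[-3.1,1.1,0],[-3.1,1.9,0],[-3.1,2.7,0],[-3.1,3.4,0],[-3.1,3.8,0],[-3.1,4.0,0]], fingers=[15,15,15,15,15,15,15,15,15,15,15,15])

```text
clock: 8.7
eef_pos: [0.6222, 0.2292, 0.1995]
tcp_rot: [-0.5, -0.5, -0.5, 0.501]
contact_force: [-0.3, -0.2, -4.3]
grip_width: 0.0283
```

Request:
apply_moves(rot=[[0,0,0],[0,0,0],[0,0,0]], offset=[[0,0,0],[0,0,0],[0,0,0]], fingers=[15,15,15])

```text
clock: 9.0
eef_pos: [0.6203, 0.2295, 0.2005]
tcp_rot: [-0.5, -0.5, -0.5, 0.5]
contact_force: [0.6, -0.0, -4.0]
grip_width: 0.0284
```

```bash
python3 - <<'E'
from g import *
rep()
for n in("scene","top"):cv2.imwrite(f"pics/{n}6.png",grab_frame(n)[:,:,::-1])
rep()
p=get_state()["eef_pos"];u=p[2]-.0326
R=(0,0,255);G=(0,255,0);B=(255,80,0)
cs=[((p[0],p[1],u,.033),G),((p[0],p[1],u+.012,.033),R),((.621,.2306,.115,.037),B),((.621,.2306,.08,.0435),R)]
overlay("scene",cv2.imread("pics/scene6.png"),cs,(220,130,110,130),4,"pics/a.png")
overlay("top",cv2.imread("pics/top6.png"),cs,(200,120,90,130),4,"pics/b.png")
cv2.imwrite("pics/p6.png",np.hstack([cv2.imread("pics/a.png"),cv2.imread("pics/b.png")]))
E
```

```text
t 9.0 p [0.6203 0.2295 0.2005] F [ 0.6127 -0.0295 -3.9518] w 0.028409980571089677
axes cols
 [[-0.0008  1.     -0.    ]
 [-0.0002 -0.     -1.    ]
 [-1.     -0.0008  0.0002]]
t 9.1 p [0.6206 0.2296 0.2007] F [-0.4079  1.114  -4.3393] w 0.02825141467001941
axes cols
 [[-0.0002  1.      0.0001]
 [-0.      0.0001 -1.    ]
 [-1.     -0.0002  0.    ]]
```

View pics/p6.png

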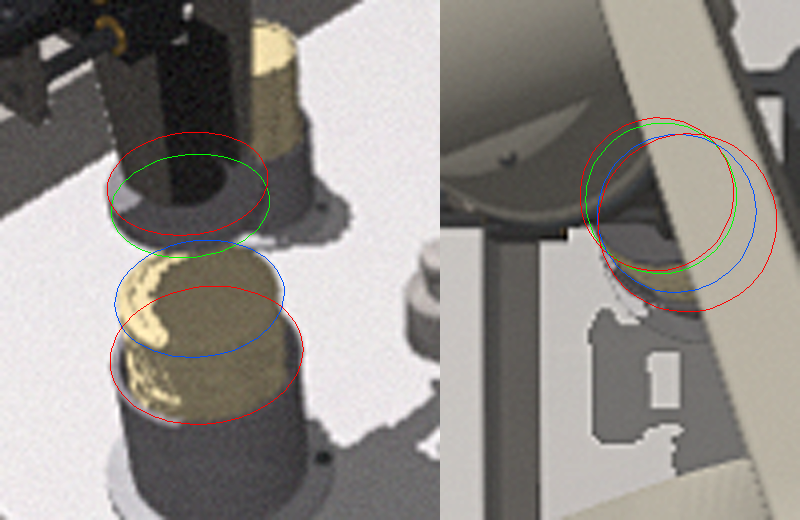

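```bash
python3 - <<'E'
from h import *
R=(0,0,255);G=(0,255,0)
a=cv2.imread("pics/scene6.png")[150:230,235:315]
g=(255*(np.clip(a/255.,0,1))**.5).astype(np.uint8)
c=cv2.resize(g,None,fx=7,fy=7,interpolation=cv2.INTER_CUBIC)
for i in range(0,80,10):
    cv2.putText(c,str(235+i),(i*7,10),0,.35,R,1);cv2.putText(c,str(150+i),(0,i*7+4),0,.35,R,1)
    cv2.line(c,(i*7,12),(i*7,18),R,1);cv2.line(c,(25,i*7),(31,i*7),R,1)
cv2.imwrite("pics/p7.png",c)
E
```

```text
(no output)
```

View pics/p7.png

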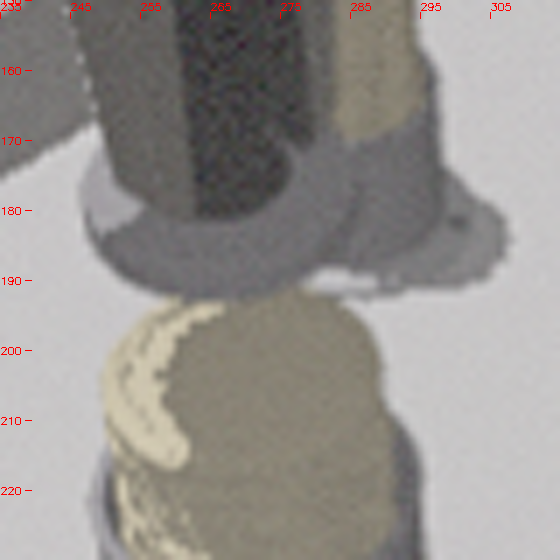

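```bash
python3 - <<'E'
from h import *
R=(0,0,255)
def mk(f,x0,y0,n,name,k=6):
    a=cv2.imread(f)[y0:y0+n,x0:x0+n]
    g=(255*(np.clip(a/255.,0,1))**.5).astype(np.uint8)
    c=cv2.resize(g,None,fx=k,fy=k,interpolation=cv2.INTER_CUBIC)
    for i in range(0,n,10):
        cv2.putText(c,str(x0+i),(i*k,10),0,.35,R,1);cv2.putText(c,str(y0+i),(0,i*k+4),0,.35,R,1)
        cv2.line(c,(i*k,12),(i*k,18),R,1);cv2.line(c,(25,i*k),(31,i*k),R,1)
    cv2.imwrite(name,c)
    return c
a=mk("pics/scene0.png",305,250,65,0 or "pics/x.png");b=mk("pics/scene0.png",240,185,65,"pics/x.png")
cv2.imwrite("pics/p8.png",np.hstack([a,b]))
a=mk("pics/top0.png",245,230,50,"pics/x.png",8);b=mk("pics/top0.png",235,150,50,"pics/x.png",8)
cv2.imwrite("pics/p9.png",np.hstack([a,b]))
E
```

```text
(no output)
```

View pics/p8.png

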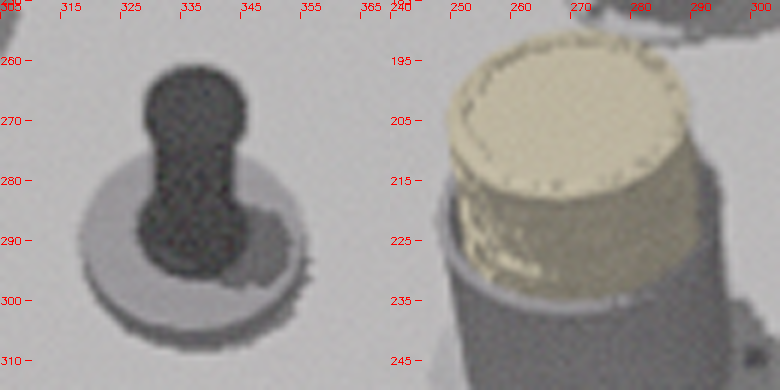

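View pics/p9.png

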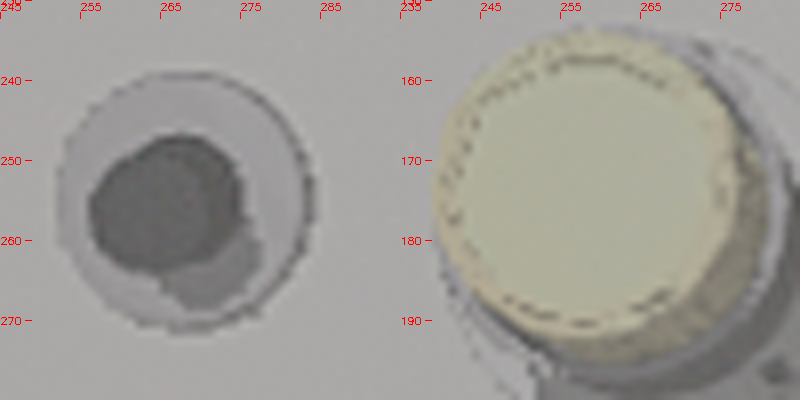

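```bash
cat > fit.py <<'E'
from h import *
from scipy.optimize import least_squares
def ext(n,cs):
    q=np.vstack([proj(n,circ(*c))+.5 for c in cs]);return np.r_[q[:,0].min(),q[:,0].max(),q[:,1].min(),q[:,1].max()]
def fit(n,zs,obs,r=.033,free=False):
    obs=np.array([np.nan if o is None else o for o in obs],float);m=~np.isnan(obs)
    f=lambda p:(ext(n,[(p[0],p[1],z,(p[2] if free else r)) for z in zs])-obs)[m]
    s=least_squares(f,[.55,.23,r][:3 if free else 2],x_scale=[.01,.01,.01][:3 if free else 2],diff_step=1e-4)
    return s.x.round(4),s.fun.round(2)
if __name__=="__main__":
    print("foll scene0 topface",fit("scene",[.012],[318.3,356.2,None,305.2]), "sil",fit("scene",[0,.012],[318.3,356.2,None,308.3]))
    print("foll top0",fit("top",[0,.012],[252.1,284.1,238.75,271.5]))
    u=.2006-.0326
    print("disc scene6 sil",fit("scene",[u,u+.012],[246.4,285.7,None,192.3]))
    for pz in(.11,.115,.12):
        print(pz,"pile scene",fit("scene",[pz],[249.5,289.8,190,218.2],.037,True),"top",fit("top",[pz],[239,277.5,153.75,192.2],.037,True))
E
python3 fit.py
```

```text
foll scene0 topface (array([0.4621, 0.2304]), array([ 0.01, -0.01,  0.  ])) sil (array([0.4631, 0.2293]), array([ 0.04, -0.04,  0.  ]))
foll top0 (array([0.4634, 0.2292]), array([-0.12,  0.12,  0.35, -0.35]))
disc scene6 sil (array([0.6256, 0.2274]), array([-0.52,  0.52, -0.05]))
0.11 pile scene (array([0.6262, 0.2268, 0.0357]), array([-0.08,  0.08,  0.12, -0.12])) top (array([0.6222, 0.2329, 0.0362]), array([-0.02,  0.02,  0.02, -0.02]))
0.115 pile scene (array([0.622 , 0.23  , 0.0354]), array([-0.08,  0.08,  0.12, -0.12])) top (array([0.6215, 0.2322, 0.036 ]), array([-0.02,  0.02,  0.02, -0.02]))
0.12 pile scene (array([0.6178, 0.2332, 0.0351]), array([-0.08,  0.08,  0.12, -0.12])) top (array([0.6208, 0.2314, 0.0358]), array([-0.02,  0.02,  0.02, -0.02]))
```

Request:
apply_moves(rot=[[0,0,0],[0,0,0],[0,0,0],[0,0,0],[0,0,0],[0,0,0],[0,0,0],[0,0,0]], offset=[[0.1,-0.03,-0.03],[0.3,-0.03,-0.03],[0.5,-0.03,-0.03],[0.7,-0.03,-0.03],[0.9,-0.03,-0.03],[1.0,-0.03,-0.03],[1.1,-0.03,-0.03],[1.1,-0.03,-0.03]], fingers=[15,15,15,15,15,15,15,15])

```text
clock: 9.9
eef_pos: [0.62, 0.2306, 0.156]
tcp_rot: [-0.5, -0.5, -0.5, 0.5]
contact_force: [-0.5, 1.0, -4.4]
grip_width: 0.028
```

```bash
python3 - <<'E'
from g import *
for n in("scene",):cv2.imwrite(f"pics/{n}7.png",grab_frame(n)[:,:,::-1])
rep()
R=(0,0,255)
a=cv2.imread("pics/scene7.png")[170:250,230:310]
g=(255*(np.clip(a/255.,0,1))**.5).astype(np.uint8)
c=cv2.resize(g,None,fx=7,fy=7,interpolation=cv2.INTER_CUBIC)
for i in range(0,80,10):
    cv2.putText(c,str(230+i),(i*7,10),0,.35,R,1);cv2.putText(c,str(170+i),(0,i*7+4),0,.35,R,1)
    cv2.line(c,(i*7,12),(i*7,18),R,1);cv2.line(c,(25,i*7),(31,i*7),R,1)
cv2.imwrite("pics/p10.png",c)
E
```

```text
t 9.95 p [0.6201 0.2307 0.1564] F [ 0.4201  0.3819 -3.2615] w 0.028271938785392005
axes cols
 [[-0.0003  1.     -0.0003]
 [-0.0001 -0.0003 -1.    ]
 [-1.     -0.0003  0.0001]]
```

View pics/p10.png

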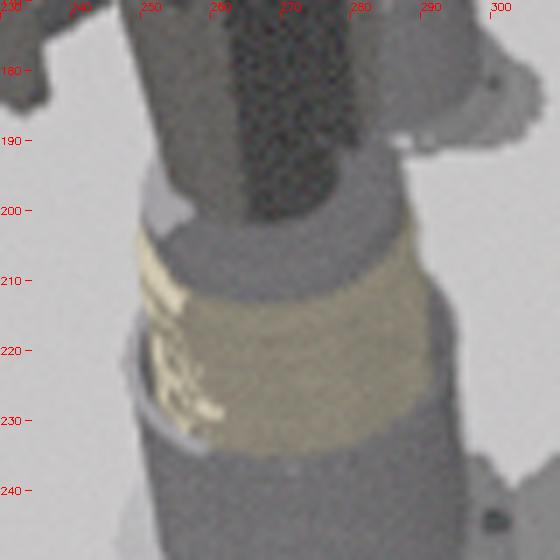

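Request:
apply_moves(rot=[[0,0,0],[0,0,0],[0,0,0],[0,0,0]], offset=[[0.03,0,0],[0.06,0,0],[0.09,0,0],[0.1,0,0]], fingers=[15,15,15,15])

```text
clock: 10.35
eef_pos: [0.6203, 0.2309, 0.153]
tcp_rot: [0.5, 0.5, 0.5, -0.5]
contact_force: [-1.8, 0.3, 0.2]
grip_width: 0.028
```

```bash
cat > look.py <<'E'
import sys
from g import *
tag=sys.argv[1]
cv2.imwrite(f"pics/scene{tag}.png",grab_frame("scene")[:,:,::-1])
rep()
R=(0,0,255)
a=cv2.imread(f"pics/scene{tag}.png")[170:250,230:310]
g=(255*(np.clip(a/255.,0,1))**.5).astype(np.uint8)
c=cv2.resize(g,None,fx=7,fy=7,interpolation=cv2.INTER_CUBIC)
for i in range(0,80,10):
    cv2.putText(c,str(230+i),(i*7,10),0,.35,R,1);cv2.putText(c,str(170+i),(0,i*7+4),0,.35,R,1)
    cv2.line(c,(i*7,12),(i*7,18),R,1);cv2.line(c,(25,i*7),(31,i*7),R,1)
cv2.imwrite(f"pics/p{tag}.png",c)
E
python3 look.py 11
```

```text
t 10.4 p [0.6203 0.2309 0.153 ] F [-1.5679  0.6182 -0.5371] w 0.028363775440361446
axes cols
 [[ 0.0005  1.     -0.0003]
 [ 0.0003 -0.0003 -1.    ]
 [-1.      0.0005 -0.0003]]
```

View pics/p11.png

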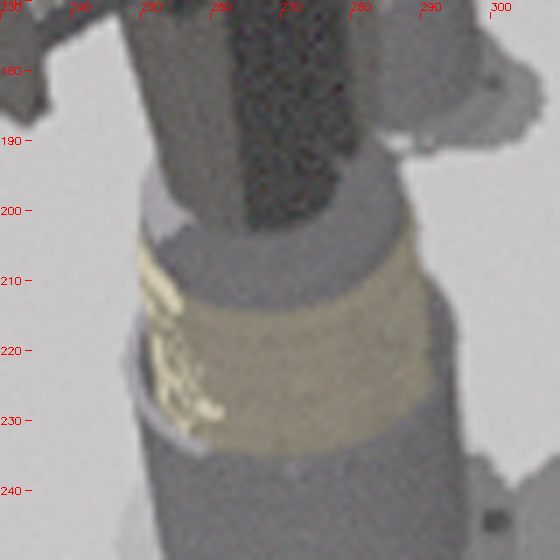

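```bash
python3 - <<'E'
from fit import *
for u in(.116,.118,.1204):
    print(u,fit("scene",[u,u+.012],[249.9,288.6,None,214.9]),fit("scene",[u],[249.5,289.8,190,218.2],.037,True),fit("top",[u],[239,277.5,153.75,192.2],.037,True))
# tube rim and flange from scene0/top0 checks
print(ext("scene",[(.621,.231,.08,.0435)]),ext("scene",[(.621,.231,0,.055)]),ext("top",[(.621,.231,0,.055)]))
E
```

```text
0.116 (array([0.625 , 0.2271]), array([ 0.14, -0.14,  0.01])) (array([0.6211, 0.2307, 0.0353]), array([-0.08,  0.08,  0.12, -0.12])) (array([0.6214, 0.232 , 0.036 ]), array([-0.02,  0.02,  0.02, -0.02]))
0.118 (array([0.6234, 0.2283]), array([ 0.07, -0.07,  0.01])) (array([0.6195, 0.232 , 0.0352]), array([-0.08,  0.08,  0.12, -0.12])) (array([0.6211, 0.2317, 0.0359]), array([-0.02,  0.02,  0.02, -0.02]))
0.1204 (array([0.6215, 0.2298]), array([-0.02,  0.02, -0.  ])) (array([0.6174, 0.2335, 0.035 ]), array([-0.08,  0.08,  0.12, -0.12])) (array([0.6208, 0.2314, 0.0358]), array([-0.02,  0.02,  0.02, -0.02]))
[247.25241833 295.49594943 201.58486083 236.09256445] [246.59506457 303.52729784 226.3163977  269.73164737] [241.0024888  292.60338443 154.62696335 206.08698107]
```

Contact was felt at TCP z≈0.153 (Fz from −4.2 to about 0 N), so the pile's top is at about 0.120 m, inside the stated 0.11–0.16. In the picture, disc and pile are centred left to right (269.2 against 269.5 px). The fits suggest the disc is about 1.2 mm too far in x and 1.2 mm short in y, so I'll lift 4 mm, shift and lower again.

Request:
apply_moves(rot=[[0,0,0],[0,0,0],[0,0,0],[0,0,0],[0,0,0],[0,0,0],[0,0,0],[0,0,0],[0,0,0]], offset=[[-0.06,0,0],[-0.12,0,0],[-0.12,-0.03,-0.03],[-0.12,-0.03,-0.03],[-0.1,-0.03,-0.03],[-0.08,-0.03,-0.03],[-0.06,-0.03,-0.03],[-0.05,-0.03,-0.03],[-0.05,-0.03,-0.03]], fingers=[15,15,15,15,15,15,15,15,15])

```text
clock: 11.3
eef_pos: [0.6189, 0.2319, 0.1544]
tcp_rot: [-0.5, -0.5, -0.5, 0.5]
contact_force: [-0.6, 0.0, -5.0]
grip_width: 0.0283
```

```bash
python3 look.py 12
```

```text
t 11.35 p [0.6189 0.2319 0.1545] F [-0.3667 -0.3235 -4.5997] w 0.028810373022403534
axes cols
 [[-0.0001  1.     -0.0003]
 [-0.     -0.0003 -1.    ]
 [-1.     -0.0001  0.    ]]
```

View pics/p12.png

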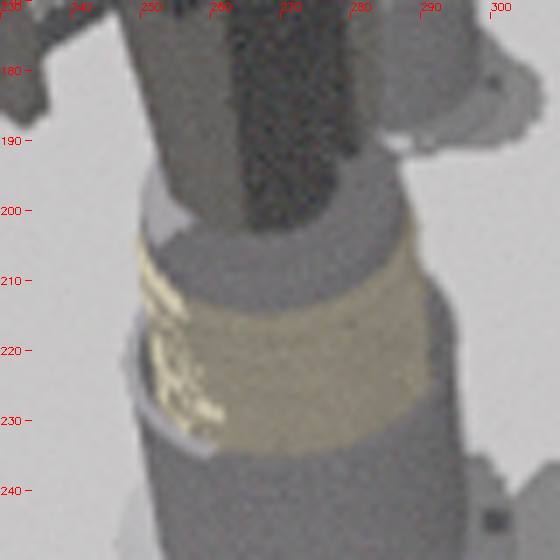

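Request:
apply_moves(rot=[[0,0,0],[0,0,0],[0,0,0]], offset=[[0.015,0,0],[0.03,0,0],[0.03,0,0]], fingers=[15,15,15])

```text
clock: 11.65
eef_pos: [0.6189, 0.2319, 0.1533]
tcp_rot: [-0.5, -0.5, -0.5, 0.5]
contact_force: [0.1, -0.3, -3.8]
grip_width: 0.0282
```

Request:
apply_moves(rot=[[0,0,0],[0,0,0],[0,0,0]], offset=[[0.015,0,0],[0.03,0,0],[0.03,0,0]], fingers=[15,15,15])

```text
clock: 11.95
eef_pos: [0.6191, 0.2321, 0.153]
tcp_rot: [0.5, 0.5, 0.5, -0.5]
contact_force: [-2.6, 1.0, 4.7]
grip_width: 0.0281
```

Contact again at TCP z=0.153, now pressing with about 9 N. I'll ease off a little and check before letting go.

Request:
apply_moves(rot=[[0,0,0],[0,0,0]], offset=[[-0.01,0,0],[-0.01,0,0]], fingers=[15,15])

```text
clock: 12.15
eef_pos: [0.6191, 0.2321, 0.153]
tcp_rot: [0.5, 0.5, 0.5, -0.5]
contact_force: [-3.7, 0.1, 4.2]
grip_width: 0.0284
```

```bash
python3 look.py 13; python3 -c "
from rig import *
print(get_state()['moment'])"
```

```text
t 12.2 p [0.6191 0.2321 0.153 ] F [-2.8159  0.269   4.2237] w 0.027940984738060306
axes cols
 [[ 0.0004  1.     -0.0004]
 [ 0.0004 -0.0004 -1.    ]
 [-1.      0.0004 -0.0004]]
[ 0.01609411  0.49278223 -0.05778947]
```

View pics/p13.png

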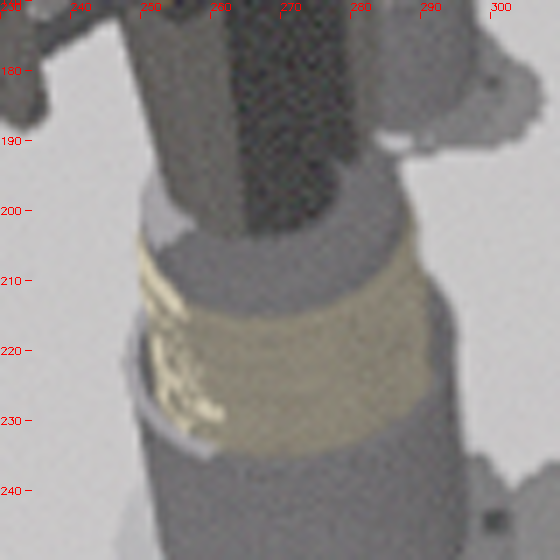

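Request:
apply_moves(rot=[[0,0,0],[0,0,0],[0,0,0],[0,0,0],[0,0,0],[0,0,0],[0,0,0]], offset=[[0,0,0],[0,0,0],[0,0,0],[0,0,0],[0,0,0],[0,0,0],[0,0,0]], fingers=[28,31,35,42,50,60,60])

```text
clock: 12.9
eef_pos: [0.619, 0.2319, 0.1525]
tcp_rot: [-0.5, -0.5, -0.5, 0.5]
contact_force: [0.0, 0.6, -0.4]
grip_width: 0.0597
```

```bash
python3 look.py 14
```

```text
t 12.95 p [0.619  0.2319 0.1526] F [ 0.0035 -0.0383 -0.1143] w 0.059933799543674296
axes cols
 [[ 0.      1.     -0.0004]
 [ 0.     -0.0004 -1.    ]
 [-1.      0.     -0.    ]]
```

View pics/p14.png

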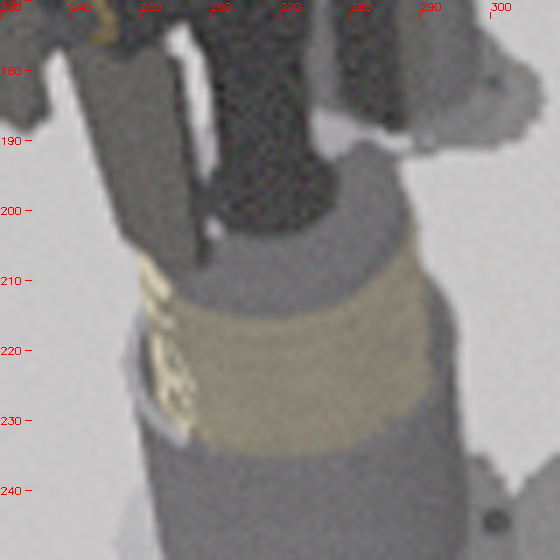

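The weight stands on the pile with the handle free between the open fingers (handle about (265,190), left finger about (253,195)). I'll raise straight up and then back off for a clear view.

Request:
apply_moves(rot=[[0,0,0],[0,0,0],[0,0,0],[0,0,0],[0,0,0],[0,0,0],[0,0,0],[0,0,0],[0,0,0],[0,0,0],[0,0,0],[0,0,0]], offset=[[-0.1,0,0],[-0.3,0,0],[-0.7,0,0],[-1.2,0,0],[-1.8,0,0],[-2.4,0,0],[-2.7,0,0],[-2.8,-0.6,0.6],[-2.8,-1.4,1.4],[-2.8,-2.2,2.2],[-2.8,-3.0,3.0],[-2.8,-3.8,3.8]], fingers=[60,60,60,60,60,60,60,60,60,60,60,60])

```text
clock: 14.15
eef_pos: [0.4655, 0.0789, 0.2649]
tcp_rot: [0.5, 0.5, 0.5, -0.5]
contact_force: [0.9, -0.1, 0.8]
grip_width: 0.0599
```

Request:
apply_moves(rot=[[0,0,0],[0,0,0],[0,0,0],[0,0,0],[0,0,0]], offset=[[0,-0.5,1.0],[0,-0.7,2.0],[0,-0.9,3.0],[0,-1,3.8],[0,-1,4.0]], fingers=[60,60,60,60,60])

```text
clock: 14.65
eef_pos: [0.4263, -0.0824, 0.2652]
tcp_rot: [-0.5, -0.501, -0.499, 0.501]
contact_force: [0.4, -0.7, 0.1]
grip_width: 0.0601
```

```bash
python3 look.py 15; python3 - <<'E'
from h import *
b=grab_frame("top")[:,:,::-1];cv2.imwrite("pics/top15.png",b)
a=cv2.imread("pics/scene15.png")
g=lambda a:(255*(np.clip(a/255.,0,1))**.6).astype(np.uint8)
cv2.imwrite("pics/p16.png",np.hstack([cv2.resize(g(a[130:280,215:315]),None,fx=4,fy=4,interpolation=2),cv2.resize(g(b[110:260,215:315]),None,fx=4,fy=4,interpolation=2)]))
cv2.imwrite("pics/p17.png",np.vstack([a[::1]//1,b])[:,:][::2,::1] if 0 else np.hstack([cv2.resize(a,(400,250)),cv2.resize(b,(400,250))]))
E
```

```text
t 14.7 p [ 0.4267 -0.082   0.2651] F [-0.0327  0.0989  0.0065] w 0.059924789873527735
axes cols
 [[ 0.0008  1.     -0.0029]
 [-0.0006 -0.0029 -1.    ]
 [-1.      0.0008  0.0006]]
```

View pics/p16.png

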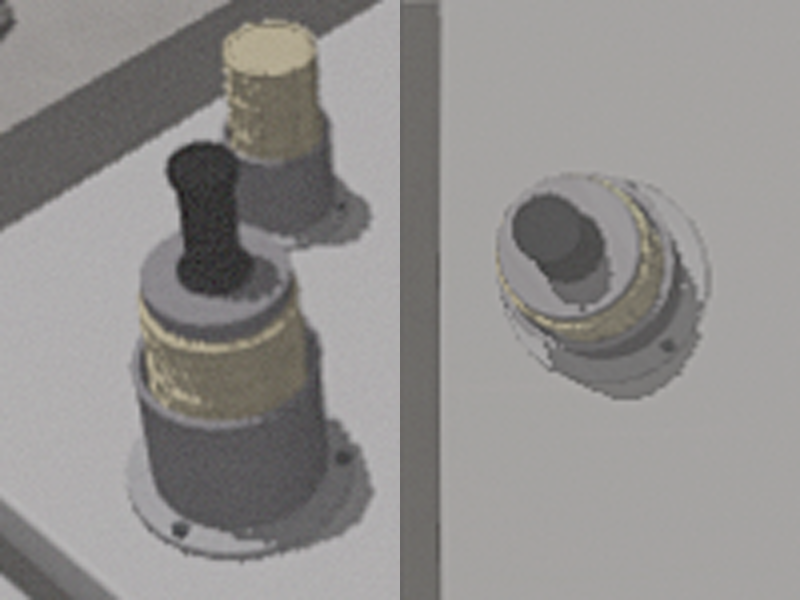

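View pics/p17.png

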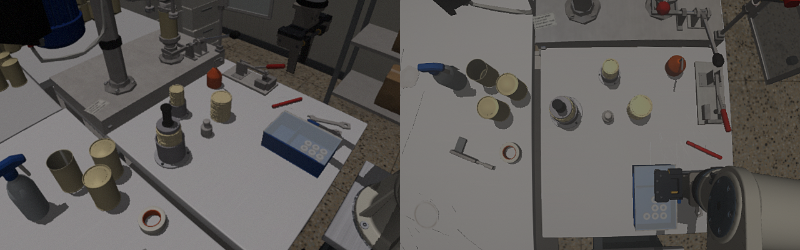

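```bash
python3 - <<'E'
from fit import *
for u in(.117,.1204):
    print(u,"scene sil",fit("scene",[u,u+.012],[250,289.25,None,215.75]),"top",fit("top",[u+.012],[239.25,275.5,153.5,189.5]),"pile",fit("scene",[u],[249.5,289.8,190,218.2],.037,True)[0],fit("top",[u],[239,277.5,153.75,192.2],.037,True)[0])
a=cv2.imread("pics/scene15.png");b=cv2.imread("pics/top15.png")
def mk(im,x0,y0,w,h,k):
    c=cv2.resize((255*(im[y0:y0+h,x0:x0+w]/255.)**.5).astype(np.uint8),None,fx=k,fy=k,interpolation=2);R=(0,0,255)
    for i in range(0,w,10):cv2.putText(c,str(x0+i),(i*k,10),0,.35,R,1);cv2.line(c,(i*k,12),(i*k,18),R,1)
    for i in range(0,h,10):cv2.putText(c,str(y0+i),(0,i*k+4),0,.35,R,1);cv2.line(c,(25,i*k),(31,i*k),R,1)
    return c
cv2.imwrite("pics/p18.png",np.hstack([mk(a,245,160,50,70,8),mk(b,235,145,50,70,8)]))
E
```

```text
0.117 scene sil (array([0.6222, 0.2287]), array([ 0.34, -0.34,  0.03])) top (array([0.6223, 0.2317]), array([ 0.17, -0.17,  0.11, -0.1 ])) pile [0.6203 0.2313 0.0353] [0.6212 0.2319 0.0359]
0.1204 scene sil (array([0.6195, 0.2307]), array([ 0.22, -0.22,  0.02])) top (array([0.6219, 0.2312]), array([ 0.09, -0.09,  0.03, -0.03])) pile [0.6174 0.2335 0.035 ] [0.6208 0.2314 0.0358]
```

View pics/p18.png

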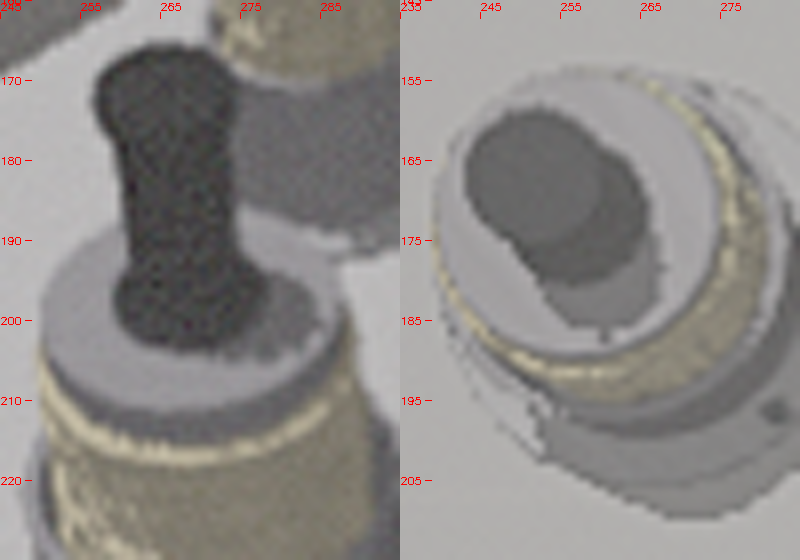

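```bash
python3 - <<'E'
import cv2,numpy as np
a=cv2.imread("pics/top0.png").astype(int);b=cv2.imread("pics/top15.png").astype(int)
d=np.abs(a-b)[140:200,355:415].mean();print("lid stack diff",d,"bg",np.abs(a-b)[330:370,80:200].mean())
from rig import *
print(hand_in())
E
```

```text
lid stack diff 8.169351851851852 bg 8.857847222222222
the job is handed in; nothing more can be done
None
```

The follower weight stands upright on the pile in the larger magazine, roughly centred. I handed the job in at about 14.8 s.

- **Grip:** I gripped the handle from above and lifted it; the weight read about 4.2 N.
- **Placing:** I lowered until the force showed contact, at a pile top of about 0.120 m (40 mm above the rim). I then lifted 4 mm to correct the centring, lowered to contact again (pressing with about 9 N), released and withdrew.

**Last checks:**
- The gripper is clear, with about 0 N on it.
- The free lid stack is unchanged to within image noise.
- **Centring:** the two cameras disagree. The top view puts the disc about 1 mm off the pile's centre; the scene view suggests 3 mm, and that figure depends on the height assumed for the pile's edge. I did not correct further.
- **Pile height:** the camera estimate (about 0.116 m) was roughly 4 mm below where I felt contact. I relied on the felt contact.
- **Gripper opening:** it read 28 mm on the 24 mm handle, and the same after I re-gripped 4 mm lower. I never found out why, but the hold was firm and the weight stayed upright.

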